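# Close up a three-pack of spice jars and hold the clamp

## Robot

A 7-joint arm with a two-finger parallel gripper is mounted at the origin on a cart in front of the work surface, level with it; the furniture and walls round the work are solid. World frame = base frame: x ahead of the robot, y to its left, z up, the work surface at z = 0. Lengths are in m, angles in rad, forces in N, time in s.
With the tool pointing down it reaches from about 0.4 to 0.875 m from the base axis. Payload 19.3 kg.
Tool frame: the origin (TCP) lies midway between the tips of the shut fingers; the grasp point (between the pads) lies 19 mm behind it; z points along the fingers, y is the line along which they close (so a half turn about z gives the same grasp; the last joint's range is limited). The gripper opens to 85 mm and grips with 20 to 120 N. Pads are 22 mm wide; open, the fingers measure 114 mm over their backs; the gripper's body (76 mm by 85 mm) begins 54 mm behind the grasp point. The pads swing forward as they close: fully open they stand 13 mm farther back than shut.
Start: joints at [1.057, 0.521, -0.036, 1.599, 0.021, 1.021, -0.113], TCP at [0.268, -0.564, 0.231] pointing down, gripper open.
Joint ranges: [-2.91, 2.91], [-0.3, 2.13], [-1.5, 1.42], [0.17, 2.43], [-1.26, 4.41], [0.16, 1.93], [-2.52, 2.52]. Speed limits (rad/s): [1.89, 1.89, 2.39, 2.39, 3.01, 3.01, 3.01].

## Interface

Orientations are given as [roll, pitch, yaw] about the fixed x, y, z axes, in that order (R = Rz(yaw) Ry(pitch) Rx(roll)).
In Python, from workcell import bot gives the robot as it stands.
- The arm moves only by the tool creep_tool, called by a JSON object that holds its "name" and its "arguments". Schema: {"type":"object","properties":{"ticks":{"type":"array","items":{"type":"array","items":{"type":"number"},"minItems":7,"maxItems":7},"minItems":1,"maxItems":5},"clamp_n":{"type":"number"},"only":{"type":"string"},"quiet":{"type":"boolean"},"lines":{"type":"string"}},"required":["ticks"],"additionalProperties":false}. ticks is a list of rows, 1 to 5 of them, each of 7 numbers: the finger opening in m, then dx, dy, dz in cm, then a rotation vector rx, ry, rz in units of 0.1 rad; each row is the pose to reach, as a shift and turn from the pose commanded when the call began, along the tool's axes at that moment; what a row does not reach only later rows make up. A row lasts 1/8 s, in which the tool goes at most 0.0625 m and 0.188 rad, less where a joint would pass 70% of its speed; a pose out of reach is approached as far as the arm can. The fingers move at their own pace and stop on an object; clamp_n is the grip in N (left out, the last holds). Time passes only in rows, so rows that do not move let the fingers close. The tool returns the time, the measured TCP pose, the force, the opening and the grip force at its end. only (a regular expression) keeps the lines of the reply that match it, lines (a string "A,B") keeps lines A to B, and quiet returns only ok. Input that does not fit is refused with a message, and nothing moves.
- bot.observe(): the state, without advancing time (a new reading comes with each control period).
- bot.grab_frame(name): name is "scene" or "side" or "wrist"; returns the picture (400x640x3 uint8, blue, green, red); there is no depth.
- bot.calibration(name): a dict with "vfov" (degrees; the focal length in pixels is half the picture's height over the tangent of half this angle, whatever the lens; pixels are square), "cx", "cy" (the principal point, pixels), "eye" and "attitude" of the camera in the world. Camera axes: x right, y down, z forward; pixel columns grow to the right and rows downward; lengths in m; the calibration is good to about 2 mm. A picture is of the moment at which its call begins: read the wrist's pose just before it. calibration takes no time and is no camera call; for the wrist camera it gives the pose at the moment of the call.
- bot.job_done(): hands the job in; it is judged then, once.
The state is a dict: "clock": time; "qpos": joint angles; "qd": joint speeds; "joint_efforts": joint torques, N m; "position": TCP position; "tool_rot": TCP orientation; "force": force on the tool from outside, world axes, zero at the start; "moment": the same for the moment, N m; "grip_width": finger opening in m; "finger_force": force on a finger pad.
Only numpy, scipy, OpenCV 4.12 (cv2) and the standard library are available. Lean on these libraries where they do the work, as an engineer would, in place of code of your own. Each camera call takes 0.05 s, during which the arm holds its last target. There are 200 camera calls.

## Task

Get the three spice jars ready for banding as a three-pack: stand the two that are on the worktop upright in the channel of the banding jig, in one row with the jar already there, and let go of them while the blue pusher is still back. Then push the blue spring-loaded pusher by its black handle until it has closed the row up against the red spring cushion and the cushion's black pointer stands in the middle of the green band (cushion pressed in about 10 mm), and keep it held there: the program finishes while holding the handle. Do not disturb the salt shaker and the two tins nearby.

Things in the scene. Friction and masses are not known exactly. Their poses are not given: they have to be found in the camera images.
- jig: fixed banding jig: aluminium base 90 x 330 x 10 mm (x +-45, y -145 to +185 mm) with a straight channel along its own y. Origin on the worktop under the channel's middle line, z up. Grey fences at x = +-24 to +-32 mm, 32 mm high over the worktop, leave the channel 48 mm wide. Grey end blocks: y -145 to -127 mm, 76 mm high; y +170 to +185 mm, 44 mm high
- channel_mid (a point): point on the channel floor (10 mm above the worktop, where the jars stand) midway between cushion and pusher, at y = +10 mm of the jig; axes as the jig's. At rest the cushion's face is 95 mm from it to -y, the pusher's 95 mm to +y; the jars may stand anywhere between
- scale (a point): middle of the travel scale, level with the top of the front (-x) fence: a white plate 20 mm wide and 26 mm long with an 8 mm green band in its middle, over which the cushion's black pointer moves; axes as the jig's
- pusher (a joint): travel of the blue pusher along the channel, 0 (home, open) to 0.100 m; growing values move it along the jig's -y, toward the cushion. A spring drives it home: about 1.2 N at 0, plus 60 N/m. With three jars in the channel the row is closed at about 0.068, and every further mm presses the cushion 1 mm
- pusher_face (a point): middle of the pusher's pushing face (42 mm wide, top 81 mm above the worktop); axes as the jig's, moves with the pusher
- handle_top (a point): centre of the top of the pusher's black upright handle, 125 mm above the worktop, 32 mm behind the pushing face (jig +y side); the handle measures 26 mm along the jig's x, 20 mm along its y, and reaches from 77 to 125 mm above the worktop; axes as the jig's, moves with the pusher
- cushion (a joint): travel of the red spring cushion, 0 (at rest) to 0.020 m (bottomed); growing values are pressed in, along the jig's -y. Spring about 1.4 N at 0, plus 350 N/m. Its pointer is at the middle of the green band at 0.010; the band spans 0.006 to 0.014
- cushion_face (a point): middle of the cushion's black rubber face (42 mm wide, top 81 mm above the worktop), looking along the jig's +y; axes as the jig's, moves with the cushion
- jar_herb: spice jar with a black cap, upright round, 41 mm diameter, 105 mm high, 0.11 kg (0.09 to 0.14), origin at the centre of its underside, z up; dark label, greenish herb; it stands in the jig's channel already, toward the cushion end
- jar_dark: spice jar with a black cap, upright round, 41 mm diameter, 105 mm high, 0.11 kg (0.09 to 0.14), origin at the centre of its underside, z up; clear glass with a whitish and black label; starts on the worktop
- jar_pink: spice jar with a black cap, upright round, 41 mm diameter, 105 mm high, 0.11 kg (0.09 to 0.14), origin at the centre of its underside, z up; pinkish-red spice; starts on the worktop
- salt_shaker: bystander: grey salt shaker, 44 mm diameter, 90 mm high, origin at the centre of its underside
- green_tin: bystander: short green tin, 75 mm diameter, 58 mm high, origin at the centre of its underside
- fish_tin: bystander: flat tin with a teal lid, 63 x 105 x 26 mm, origin at the centre of its underside

How it is judged:
By the outcome, as a careful person would: the job done as asked, in the order asked, and still so for the second after the job is handed in, while the arm keeps its last pose, push and grip.
It also fails if it takes over 64 s, if anything falls off the work surface, if the arm or the gripper's body presses on something with over 40 N, if the wrist force passes 120 N, or if a joint passes its speed limit or range.

## Working session

There is one attempt and no reset: what is moved stays moved. The work goes in short steps, Python scripts to look and compute and a tool call to move; the robot and the scene stay as the last step left them, time stands still between calls to the robot, and variables do not carry over. Pictures are saved under pics/ and viewed, at most 10 in all, crops included, and the job is handed in when it is done.

```bash
ls; mkdir -p pics; python3 - <<'E'
from workcell import bot
import cv2
s=bot.observe();print(s)
for n in("scene","side"):
    print(n,bot.calibration(n)); cv2.imwrite(f"pics/{n}0.png",bot.grab_frame(n))
print(bot.calibration("wrist"))
E
```

```text
pics
workcell.py
{'clock': 0.0, 'qpos': array([ 1.05682049,  0.52203645, -0.0363436 ,  1.59998393,  0.02122943,
        1.02111591, -0.11280271]), 'qd': array([ 0.0008411 , -0.00014487, -0.00107156, -0.00088881, -0.00031324,
       -0.00083708,  0.00050288]), 'joint_efforts': array([-1.61237378e-03, -9.27086377e+01,  1.97940588e+00, -3.69925618e+01,
        1.79388846e-02,  8.27895332e-03,  2.17334332e-05]), 'position': array([ 0.26816971, -0.56417401,  0.2307202 ]), 'tool_rot': array([-3.14043924e+00,  9.97911222e-05,  4.43792212e-01]), 'force': array([ 0.39169073, -0.48176092,  0.40261115]), 'moment': array([-0.02119289, -0.00662661,  0.01965386]), 'finger_force': 0.0, 'grip_width': 0.08533382444699479}
scene {'vfov': 54.85129443124425, 'cx': 323.36838222611937, 'cy': 204.64066103290492, 'eye': array([-0.25548756,  0.65924369,  0.53317036]), 'attitude': array([-2.04753801, -0.00268659, -2.10503695])}
side {'vfov': 54.28460839865248, 'cx': 320.85210574912765, 'cy': 202.5350345723954, 'eye': array([0.46602002, 1.08975454, 0.7341436 ]), 'attitude': array([-2.206273  ,  0.01252865,  3.10573265])}
{'vfov': 62.89820124400409, 'cx': 317.0711134451809, 'cy': 196.82954856912278, 'eye': array([ 0.332578  , -0.53396224,  0.37395273]), 'attitude': array([ 2.85675188e+00,  1.85315274e-03, -1.12739256e+00])}
```

View pics/scene0.png

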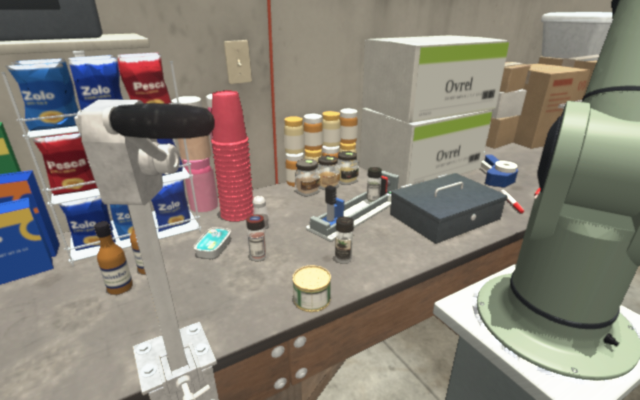

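View pics/side0.png

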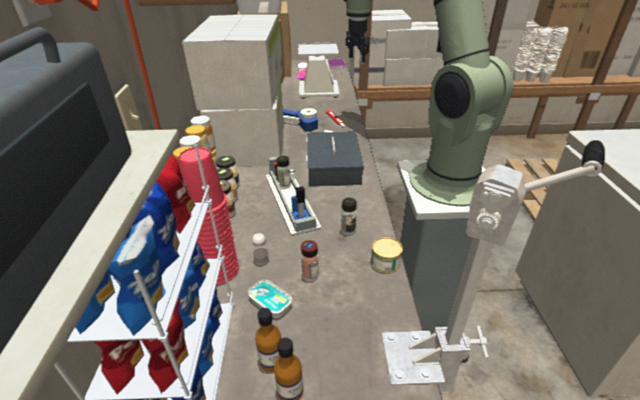

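The jig is at scene (355,205) and side (292,200). The pink jar is at scene (257,238) / side (309,260) and the dark jar at scene (344,240) / side (348,217). I'll enlarge both views next.

```bash
cat > h.py <<'E'
import numpy as np,cv2
from scipy.spatial.transform import Rotation as R
from workcell import bot
def cam(n):
    c=bot.calibration(n); return dict(f=200/np.tan(np.radians(c["vfov"])/2),c=(c["cx"],c["cy"]),e=np.array(c["eye"]),R=R.from_euler("xyz",c["attitude"]).as_matrix())
def ray(C,p):
    d=C["R"]@np.array([(p[0]-C["c"][0])/C["f"],(p[1]-C["c"][1])/C["f"],1]); return d/np.linalg.norm(d)
def plane(C,p,z):
    d=ray(C,p); return C["e"]+d*(z-C["e"][2])/d[2]
def tri(C,p,D,q):
    a,b=ray(C,p),ray(D,q); t=np.linalg.lstsq(np.c_[a,-b],D["e"]-C["e"],rcond=None)[0]
    P,Q=C["e"]+t[0]*a,D["e"]+t[1]*b; return (P+Q)/2,np.linalg.norm(P-Q)
def proj(C,P):
    v=C["R"].T@(np.array(P)-C["e"]); return v[:2]/v[2]*C["f"]+np.array(C["c"])
E
python3 - <<'E'
from h import *
a=cv2.imread("pics/scene0.png")[160:310,220:420];b=cv2.imread("pics/side0.png")[145:295,225:425]
cv2.imwrite("pics/crop0.png",np.hstack([cv2.resize(i,(400,300),interpolation=cv2.INTER_CUBIC) for i in(a,b)]))
S,D=cam("scene"),cam("side")
# cap-top centres, rough
for n,p,q in(("pink",(257,217),(309,244)),("dark",(345,218),(349,201)),("herb",(375,170),(283,159)),("handle",(337,187),(299,190))): print(n,tri(S,p,D,q))
for n,p,q,z in(("pink",(257,260),(309,279),.0),("dark",(344,261),(348,234),.0)): print(n,plane(S,p,z),plane(D,q,z))
for n,q in(("green",(386,245)),): print(n,plane(D,q,.058))
E
```

```text
pink (array([0.47768095, 0.39986682, 0.10564454]), np.float64(0.0029714919819126295))
dark (array([0.36697361, 0.23472174, 0.10873355]), np.float64(0.005117203299426178))
herb (array([0.55532112, 0.0061738 , 0.11248152]), np.float64(0.002100699962178749))
handle (array([0.50377211, 0.17138533, 0.11176864]), np.float64(0.013723563651728195))
pink [0.4665043  0.41217123 0.        ] [0.48076664 0.41567121 0.        ]
dark [0.35938684 0.23746839 0.        ] [0.36754931 0.24989221 0.        ]
green [0.28304858 0.36331389 0.058     ]
```

View pics/crop0.png

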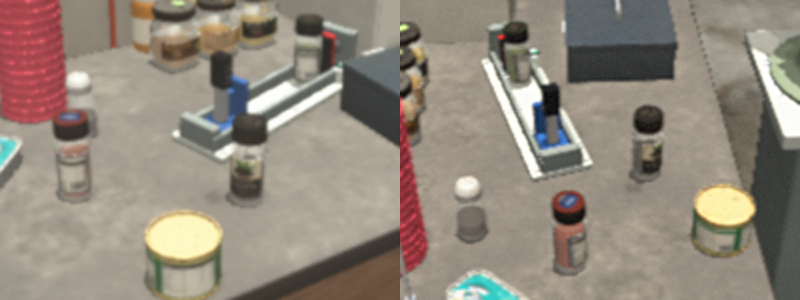

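Careful with the scale: shifts go in cm and turns go in units of 0.1 rad. That gives: -0.174 m is -17.4, 0.15 m is 15, -0.55 rad is -5.5.

```bash
cat >> h.py <<'E'
def go(xyz,yaw):
    s=bot.observe(); T=R.from_euler("xyz",s["tool_rot"]); G=R.from_euler("xyz",[np.pi,0,yaw])
    d=T.inv().apply(np.array(xyz)-s["position"]); print("shift",d.round(4),"rot",(T.inv()*G).as_rotvec().round(3),"len",np.linalg.norm(d).round(3),"t",s["clock"])
E
```

{"name": "creep_tool", "arguments": {"ticks": [[0.085, 5, -3.5, -1.4, 0, 0, -1.1], [0.085, 10, -7, -2.8, 0, 0, -2.2], [0.085, 15, -10.5, -4.2, 0, 0, -3.3], [0.085, 20, -14, -5.6, 0, 0, -4.4], [0.085, 25, -17.4, -7, 0, 0, -5.5]]}}

```text
clock: 0.72
position: [0.42, -0.2982, 0.3017]
tool_rot: [-3.142, 0.0, 0.997]
force: [0.8, -0.5, -0.5]
grip_width: 0.0852
finger_force: 0.0
```

```bash
python3 -c "
from h import *
go((.5,-.02,.33),1.42)"
```

```text
shift [ 0.2771 -0.0837 -0.0283] rot [-0.     0.    -0.423] len 0.291 t 0.725
```

{"name": "creep_tool", "arguments": {"ticks": [[0.085, 5.5, -1.7, -0.6, 0, 0, -0.85], [0.085, 11, -3.4, -1.2, 0, 0, -1.7], [0.085, 16.6, -5, -1.8, 0, 0, -2.5], [0.085, 22, -6.7, -2.4, 0, 0, -3.4], [0.085, 27.7, -8.4, -2.8, 0, 0, -4.23]]}}

```text
clock: 1.35
position: [0.5003, -0.0205, 0.3296]
tool_rot: [3.141, 0.0, 1.419]
force: [0.4, -0.1, -0.5]
grip_width: 0.0847
finger_force: 0.0
```

```bash
python3 -c "
from h import *
go((.46,.21,.34),1.87)"
```

```text
shift [ 0.2217 -0.0746 -0.0105] rot [ 0.     0.    -0.451] len 0.234 t 1.35
```

{"name": "creep_tool", "arguments": {"ticks": [[0.085, 5.5, -1.8, -0.3, 0, 0, -1.1], [0.085, 11, -3.7, -0.6, 0, 0, -2.2], [0.085, 16.6, -5.5, -0.8, 0, 0, -3.4], [0.085, 22.2, -7.5, -1, 0, 0, -4.5], [0.085, 22.2, -7.5, -1, 0, 0, -4.5]]}}

```text
clock: 1.98
position: [0.4585, 0.213, 0.3393]
tool_rot: [-3.142, -0.002, 1.875]
force: [-0.4, -0.7, -1.6]
grip_width: 0.085
finger_force: 0.0
```

```bash
python3 -c "
from h import *
import pickle
C=cam('wrist');f=bot.grab_frame('wrist');cv2.imwrite('pics/w1.png',f);pickle.dump(C,open('w1.pkl','wb'));print(C)"
```

```text
{'f': np.float64(327.0220855527174), 'c': (317.0711134451809, 196.82954856912278), 'e': array([0.43717856, 0.28052611, 0.4826375 ]), 'R': array([[ 9.54261007e-01,  2.87371778e-01,  8.24826745e-02],
       [ 2.98973984e-01, -9.16579976e-01, -2.65510272e-01],
       [-6.98190994e-04,  2.78026273e-01, -9.60573216e-01]])}
```

View pics/w1.png

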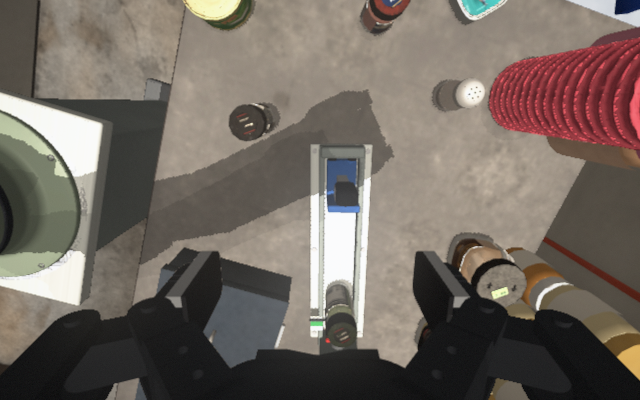

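Jig base edges run from the +y end corners (312,145) and (371,146) down the image. The dark jar's cap is at (248,121), the pink cap is cut off at (388,10), and the herb cap is at (342,331). The handle top is around (346,190).

```bash
cat > m.py <<'E'
from h import *
import pickle
C=pickle.load(open('w1.pkl','rb'));f=cv2.imread('pics/w1.png');g=f.min(2).astype(int)
L=[];Rr=[]
for r in range(175,325,5):
    row=g[r]; a=np.diff(cv2.blur(row[None].astype(np.float32),(3,1))[0])
    l=300+a[300:320].argmax(); q=360+a[360:380].argmin(); L.append(plane(C,(l+1,r),.01)[:2]); Rr.append(plane(C,(q+1,r),.01)[:2])
for P in(L,Rr):
    P=np.array(P,np.float32); v=cv2.fitLine(P,cv2.DIST_HUBER,0,.001,.001).ravel(); print(v, np.degrees(np.arctan2(v[1],v[0])))
col=g[130:170,318:365].mean(1);print(col.astype(int))
print("corners",plane(C,(312,145),.01),plane(C,(371,146),.01))
for n,p,z in(("dark",(248,121),.105),("herb",(342,331),.115),("handle",(346,188),.125),("salt",(470,93),.09)): print(n,plane(C,p,z))
E
python3 m.py; python3 - <<'E'
import cv2
f=cv2.imread('pics/w1.png')
a=cv2.resize(f[85:355,210:400],None,fx=2.2,fy=2.2,interpolation=cv2.INTER_CUBIC)
cv2.imwrite('pics/w1c.png',a)
E
```

```text
[ 0.29404473 -0.95579165  0.48844287  0.08410532] -72.899734
[ 0.29420355 -0.9557428   0.5718869   0.11191481] -72.89022
[ 86  86  86  86  86  86  87  87  88  87  88  88  88  86  90  79  73  88
 104 116 118 118 117 116 116 115 111 103  89  76  78  81  81  81  81  82
  82  82  82  82]
corners [0.44759438 0.22177581 0.01      ] [0.52907042 0.24580867 0.01      ]
dark [0.36875296 0.23773936 0.105     ]
herb [0.55579106 0.01180934 0.115     ]
handle [0.49596552 0.20135681 0.125     ]
salt [0.60090404 0.34239333 0.09      ]
```

View pics/w1c.png

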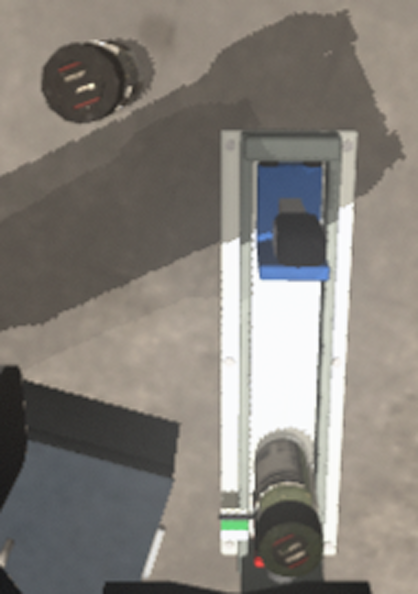

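```bash
python3 -c "
from h import *
import pickle
C=pickle.load(open('w1.pkl','rb'))
for z in(.06,.09):print(plane(C,(292,278),z),plane(C,(287,330),z))
o=np.array([.5427,.0570])
for z in(.06,.09):
  for p in((292,278),(287,330)):
    d=plane(C,p,z)[:2]-o;print(z,d@[.9558,.294],d@[-.294,.9558])
go((.368,.2375,.17),1.869)"
```

```text
[0.47541372 0.03593674 0.06      ] [ 0.49292471 -0.05180807  0.06      ]
[0.47269968 0.05329838 0.09      ] [ 0.48896769 -0.02821806  0.09      ]
0.06 -0.07050482417122406 -0.00035010215981504735
0.06 -0.07956479488963142 -0.08936482260105018
0.09 -0.06799458051860345 0.017042083329466683
0.09 -0.07641144900059509 -0.06565412157028118
shift [ 0.0527 -0.0792  0.1692] rot [-0.    -0.     0.001] len 0.194 t 2.025
```

{"name": "creep_tool", "arguments": {"ticks": [[0.07, 1.3, -2, 4.2, 0, 0, 0], [0.07, 2.6, -4, 8.5, 0, 0, 0], [0.07, 4, -6, 12.7, 0, 0, 0], [0.07, 5.3, -8, 16.9, 0, 0, 0], [0.07, 5.3, -8, 16.9, 0, 0, 0]], "clamp_n": 30}}

```text
clock: 2.65
position: [0.3663, 0.2349, 0.1684]
tool_rot: [-3.137, 0.001, 1.867]
force: [0.4, -0.2, 1.6]
grip_width: 0.07
finger_force: 0.0
```

```bash
python3 -c "
from h import *
import pickle
C=cam('wrist');f=bot.grab_frame('wrist');cv2.imwrite('pics/w2.png',f);pickle.dump(C,open('w2.pkl','wb'));print(C['e'])
print(proj(C,(.368,.2375,.105)),proj(C,(.478,.400,.105)))
go((.368,.2375,.046),1.869)"
```

```text
[0.3459503  0.30314201 0.31140731]
[321.58064476 209.51334826] [ 5.96504744e+02 -1.79128435e-01]
shift [0.0021 0.001  0.1238] rot [-0.002  0.001 -0.003] len 0.124 t 2.7
```

View pics/w2.png

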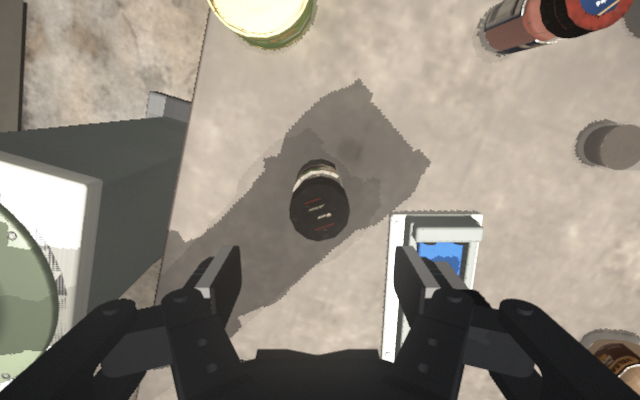

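The dark cap is at (320,209), matching the prediction. The pink cap runs off the picture at about (597,0), which also fits.

{"name": "creep_tool", "arguments": {"ticks": [[0.07, 0.1, 0, 5, 0, 0, 0], [0.07, 0.1, 0, 10, 0, 0, 0], [0.07, 0.1, 0, 12.4, 0, 0, 0], [0.07, 0.1, 0, 12.4, 0, 0, 0]], "clamp_n": 30}}

```text
clock: 3.2
position: [0.3686, 0.2367, 0.046]
tool_rot: [-3.141, 0.001, 1.865]
force: [0.2, 0.6, 1.6]
grip_width: 0.07
finger_force: 0.0
```

{"name": "creep_tool", "arguments": {"ticks": [[0.03, 0, 0, 0, 0, 0, 0], [0.03, 0, 0, 0, 0, 0, 0], [0.03, 0, 0, 0, 0, 0, 0], [0.03, 0, 0, 0, 0, 0, 0], [0.03, 0, 0, 0, 0, 0, 0]], "clamp_n": 30}}

```text
clock: 3.82
position: [0.3689, 0.2373, 0.0477]
tool_rot: [3.139, -0.0, 1.866]
force: [-0.5, -1.8, 12.8]
grip_width: 0.0402
finger_force: 28.2
```

{"name": "creep_tool", "arguments": {"ticks": [[0.03, 0, 0, -4, 0, 0, 0], [0.03, 0, 0, -8.5, 0, 0, 0], [0.03, 0, 0, -12.5, 0, 0, 0], [0.03, 0, 0, -12.5, 0, 0, 0]], "clamp_n": 30}}

```text
clock: 4.32
position: [0.3693, 0.2376, 0.1745]
tool_rot: [3.136, -0.001, 1.866]
force: [-0.5, 0.4, -1.3]
grip_width: 0.04
finger_force: 30.5
```

```bash
python3 -c "
from h import *
s=bot.observe();print(s['force'],s['grip_width'])
go((.5412,.0618,.17),1.869)"
```

```text
[-0.5085572   0.44809277 -1.25991717] 0.03999523165468895
shift [-0.2182  0.1134  0.005 ] rot [ 0.006 -0.001 -0.003] len 0.246 t 4.325
```

{"name": "creep_tool", "arguments": {"ticks": [[0.03, -5, 2.6, 0, 0, 0, 0], [0.03, -10, 5.2, 0, 0, 0, 0], [0.03, -15, 7.8, 0, 0, 0, 0], [0.03, -20, 10.4, 0, 0, 0, 0], [0.03, -21.8, 11.34, 0, 0, 0, 0]], "clamp_n": 30}}

```text
clock: 4.95
position: [0.5412, 0.0585, 0.1707]
tool_rot: [-3.141, 0.001, 1.863]
force: [-0.4, 1.7, -1.2]
grip_width: 0.0403
finger_force: 30.5
```

{"name": "creep_tool", "arguments": {"ticks": [[0.03, 0, 0, 0, 0, 0, 0], [0.03, 0, 0, 0, 0, 0, 0]], "clamp_n": 30}}

```text
clock: 5.2
position: [0.5391, 0.0627, 0.1712]
tool_rot: [-3.141, -0.0, 1.868]
force: [-0.3, -0.4, -1.2]
grip_width: 0.0402
finger_force: 30.5
```

```bash
python3 -c "
from h import *
import pickle
C=cam('wrist');f=bot.grab_frame('wrist');cv2.imwrite('pics/w3.png',f);pickle.dump(C,open('w3.pkl','wb'))
go((.5412,.0618,.058),1.869)
s=bot.grab_frame('scene');cv2.imwrite('pics/s3.png',s)
cv2.imwrite('pics/c3.png',np.vstack([cv2.resize(f[:,100:540],(440,400))[0:330],cv2.resize(s[120:255,220:440],(440,270))]))"
```

```text
shift [-0.0017  0.0017  0.1133] rot [-0.    -0.    -0.001] len 0.113 t 5.25
```

View pics/c3.png

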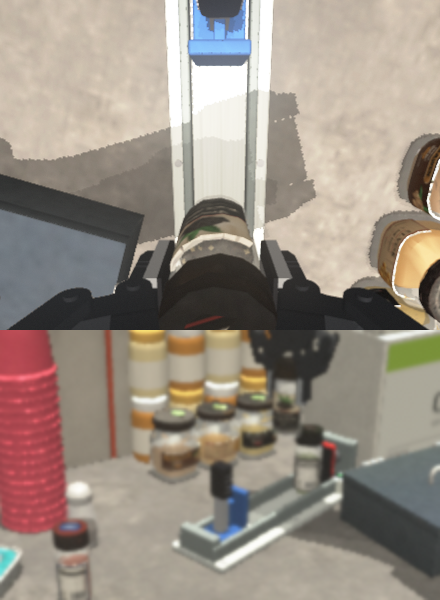

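The jar hangs over the channel and the herb jar is still in place. I'll re-measure the jig's centre line from this closer view.

```bash
cat > m3.py <<'E'
from h import *
import pickle
C=pickle.load(open('w3.pkl','rb'));f=cv2.imread('pics/w3.png');g=cv2.GaussianBlur(f.min(2),(5,3),0).astype(np.float32)
o=np.array([.5427,.0570]);X=np.array([.9558,.294]);Y=np.array([-.294,.9558])
def J(p,z): d=plane(C,p,z)[:2]-o; return d@X,d@Y
for r in range(10,190,25):
    a=np.diff(g[r]); l=255+a[255:290].argmax()+.5; q=350+a[350:385].argmin()+.5
    print(r,l,q,np.round(J((l,r),.01),4),np.round(J((q,r),.01),4))
# blue pusher face top edge mask
h=cv2.cvtColor(f,cv2.COLOR_BGR2HSV); m=cv2.inRange(h,(100,120,60),(125,255,255)); n,_,st,ce=cv2.connectedComponentsWithStats(m);i=1+st[1:,4].argmax();x,y,w,hh,_=st[i]
print(st[i],J((x+w/2,y+hh),.073),J((x+w/2,y+hh),.081))
E
python3 m3.py
```

```text
10 289.5 372.5 [-0.0249  0.1508] [0.0441 0.1507]
35 265.5 371.5 [-0.0457  0.1319] [0.0441 0.1317]
60 266.5 370.5 [-0.0457  0.1122] [0.0441 0.1121]
85 267.5 369.5 [-0.0458  0.0917] [0.0442 0.0916]
110 268.5 367.5 [-0.0458  0.0704] [0.0433 0.0703]
135 270.5 366.5 [-0.0449  0.0482] [0.0433 0.0481]
160 271.5 365.5 [-0.045  0.025] [0.0433 0.0249]
185 272.5 364.5 [-0.045   0.0009] [0.0433 0.0007]
[289   0  36  42 471] (np.float64(-0.008768958897382445), np.float64(0.11628642056638082)) (np.float64(-0.008537096997328887), np.float64(0.11500212595430709))
```

{"name": "creep_tool", "arguments": {"ticks": [[0.03, 0, 0.1, 4, 0, 0, 0], [0.03, 0, 0.1, 8, 0, 0, 0], [0.03, 0, 0.1, 8, 0, 0, 0], [0.03, 0, 0.1, 8, 0, 0, 0]], "clamp_n": 30}}

```text
clock: 5.8
position: [0.5412, 0.0627, 0.0927]
tool_rot: [3.14, 0.0, 1.868]
force: [-0.1, 0.0, 1.0]
grip_width: 0.0402
finger_force: 30.6
```

```bash
python3 -c "
from h import *
go((.5404,.0616,.058),1.869)"
```

```text
shift [-0.0008 -0.0012  0.0347] rot [ 0.001  0.    -0.001] len 0.035 t 5.8
```

{"name": "creep_tool", "arguments": {"ticks": [[0.03, 0, -0.1, 1.5, 0, 0, 0], [0.03, 0, -0.1, 3, 0, 0, 0], [0.03, 0, -0.1, 3.4, 0, 0, 0], [0.03, 0, -0.1, 3.4, 0, 0, 0]], "clamp_n": 30}}

```text
clock: 6.3
position: [0.5394, 0.0615, 0.0571]
tool_rot: [-3.14, 0.0, 1.867]
force: [-4.0, -2.8, 8.1]
grip_width: 0.04
finger_force: 31.2
```

```bash
python3 -c "
from h import *
go((.5404,.0616,.058),1.869);print(bot.observe()['force'])"
```

```text
shift [-0.0002  0.001  -0.0009] rot [-0.001  0.    -0.002] len 0.001 t 6.3
[-3.97326327 -2.78149471  8.06650581]
```

{"name": "creep_tool", "arguments": {"ticks": [[0.065, 0, 0, 0, 0, 0, 0], [0.065, 0, 0, 0, 0, 0, 0], [0.065, 0, 0, 0, 0, 0, 0]], "clamp_n": 30}}

```text
clock: 6.68
position: [0.5398, 0.0617, 0.0571]
tool_rot: [-3.141, -0.0, 1.867]
force: [0.1, 0.7, 0.5]
grip_width: 0.0648
finger_force: 0.0
```

{"name": "creep_tool", "arguments": {"ticks": [[0.065, 0, 0, -5, 0, 0, 0], [0.065, 0, 0, -10, 0, 0, 0], [0.065, 0, 0, -14, 0, 0, 0], [0.065, 0, 0, -14, 0, 0, 0]], "clamp_n": 30}}

```text
clock: 7.18
position: [0.5411, 0.0619, 0.1999]
tool_rot: [3.137, 0.001, 1.866]
force: [0.5, 0.3, -1.2]
grip_width: 0.0652
finger_force: 0.0
```

```bash
python3 -c "
from h import *
go((.478,.33,.24),1.869)"
```

```text
shift [ 0.2748  0.0179 -0.0403] rot [ 0.004  0.001 -0.003] len 0.278 t 7.175
```

{"name": "creep_tool", "arguments": {"ticks": [[0.065, 5.5, 0.35, -0.8, 0, 0, 0], [0.065, 11, 0.7, -1.6, 0, 0, 0], [0.065, 16.5, 1, -2.4, 0, 0, 0], [0.065, 22, 1.4, -3.2, 0, 0, 0], [0.065, 27.5, 1.8, -4, 0, 0, 0]], "clamp_n": 30}}

```text
clock: 7.8
position: [0.4762, 0.3314, 0.2365]
tool_rot: [-3.141, 0.001, 1.867]
force: [0.6, 0.4, 0.8]
grip_width: 0.0646
finger_force: 0.0
```

{"name": "creep_tool", "arguments": {"ticks": [[0.065, 0, 0, 0, 0, 0, 0], [0.065, 0, 0, 0, 0, 0, 0]], "clamp_n": 30}}

```text
clock: 8.05
position: [0.4767, 0.3296, 0.2362]
tool_rot: [-3.14, 0.001, 1.867]
force: [-0.9, -0.8, -0.1]
grip_width: 0.0649
finger_force: 0.0
```

```bash
python3 -c "
from h import *
import pickle
C=pickle.load(open('w1.pkl','rb'));print('cups',plane(C,(492,100),0),plane(C,(492,75),0))
C=cam('wrist');f=bot.grab_frame('wrist');cv2.imwrite('pics/w4.png',f);pickle.dump(C,open('w4.pkl','wb'))
print(proj(C,(.478,.4,.105)))
go((.478,.400,.2),1.869)"
```

```text
cups [0.67211643 0.35723314 0.        ] [0.65746532 0.38747028 0.        ]
[344.60810606 106.68080804]
shift [0.0677 0.0216 0.0363] rot [-0.001  0.001 -0.003] len 0.08 t 8.1
```

View pics/w4.png

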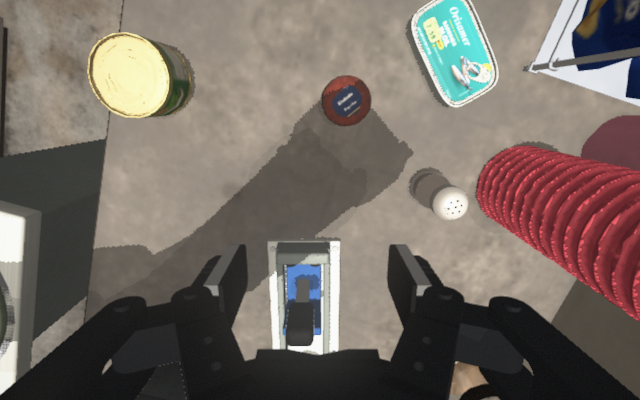

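```bash

python3 -c "
from h import *
import pickle
C=pickle.load(open('w4.pkl','rb'));f=cv2.imread('pics/w4.png')
h=cv2.cvtColor(f,cv2.COLOR_BGR2HSV)[60:140,300:395]
m=((h[...,1]>90)).astype(np.uint8);c=max(cv2.findContours(m,0,2)[0],key=cv2.contourArea);e=cv2.minEnclosingCircle(c);print(e)
p=(e[0][0]+300,e[0][1]+60);P=plane(C,p,.103);print(P, plane(C,(p[0]+e[1],p[1]),.103)-P)
go((P[0],P[1],.15),1.869)"
```

```text
((46.737430572509766, 40.39944076538086), 25.166128158569336)
[0.47826896 0.40518124 0.103     ] [0.01950303 0.00594495 0.        ]
shift [0.0726 0.0234 0.0863] rot [-0.001  0.001 -0.003] len 0.115 t 8.1
```

The pink cap is at (346,101). Its radius comes out at 20.4 mm, as it should be, and it sits at (0.478, 0.405).

{"name": "creep_tool", "arguments": {"ticks": [[0.07, 3, 1, 3, 0, 0, 0], [0.07, 6, 2, 6, 0, 0, 0], [0.07, 7.26, 2.34, 8.6, 0, 0, 0], [0.07, 7.26, 2.34, 8.6, 0, 0, 0], [0.07, 7.26, 2.34, 8.6, 0, 0, 0]], "clamp_n": 30}}

```text
clock: 8.72
position: [0.4788, 0.4052, 0.152]
tool_rot: [3.141, 0.0, 1.865]
force: [-0.2, -1.1, -1.0]
grip_width: 0.0701
finger_force: 0.0
```

```bash
python3 -c "
from h import *
go((.478,.4050,.045),1.869)"
```

```text
shift [ 1.00e-04 -9.00e-04  1.07e-01] rot [ 0.     0.    -0.004] len 0.107 t 8.725
```

{"name": "creep_tool", "arguments": {"ticks": [[0.07, 0, 0, 5, 0, 0, 0], [0.07, 0, 0, 10, 0, 0, 0], [0.07, 0, 0, 10.6, 0, 0, 0], [0.07, 0, 0, 10.6, 0, 0, 0]], "clamp_n": 30}}

```text
clock: 9.22
position: [0.4789, 0.4065, 0.0471]
tool_rot: [3.14, -0.001, 1.866]
force: [-0.1, -0.2, -0.0]
grip_width: 0.0701
finger_force: 0.0
```

{"name": "creep_tool", "arguments": {"ticks": [[0.03, 0, 0, 0, 0, 0, 0], [0.03, 0, 0, 0, 0, 0, 0], [0.03, 0, 0, 0, 0, 0, 0], [0.03, 0, 0, 0, 0, 0, 0], [0.03, 0, 0, 0, 0, 0, 0]], "clamp_n": 30}}

```text
clock: 9.85
position: [0.4788, 0.4068, 0.0472]
tool_rot: [3.139, -0.001, 1.866]
force: [-0.7, -2.4, 13.1]
grip_width: 0.0401
finger_force: 28.1
```

{"name": "creep_tool", "arguments": {"ticks": [[0.03, 0, 0, -4, 0, 0, 0], [0.03, 0, 0, -8.5, 0, 0, 0], [0.03, 0, 0, -13, 0, 0, 0], [0.03, 0, 0, -14.5, 0, 0, 0], [0.03, 0, 0, -14.5, 0, 0, 0]], "clamp_n": 30}}

```text
clock: 10.48
position: [0.4784, 0.4064, 0.1913]
tool_rot: [3.14, -0.0, 1.867]
force: [-0.0, -0.3, -1.6]
grip_width: 0.04
finger_force: 30.2
```

```bash

python3 -c "
from h import *
go((.5249,.1122,.2),1.869)"
```

```text
shift [-0.295  -0.0413 -0.0089] rot [ 0.002 -0.    -0.002] len 0.298 t 10.475
```

{"name": "creep_tool", "arguments": {"ticks": [[0.03, -6, -0.83, -0.8, 0, 0, 0], [0.03, -12, -1.65, -0.8, 0, 0, 0], [0.03, -18, -2.5, -0.8, 0, 0, 0], [0.03, -24, -3.3, -0.8, 0, 0, 0], [0.03, -29.5, -4.13, -0.8, 0, 0, 0]], "clamp_n": 30}}

```text
clock: 11.1
position: [0.5241, 0.1095, 0.197]
tool_rot: [-3.14, -0.0, 1.866]
force: [0.6, 0.1, -0.3]
grip_width: 0.0404
finger_force: 30.3
```

{"name": "creep_tool", "arguments": {"ticks": [[0.03, 0, 0, 0, 0, 0, 0], [0.03, 0, 0, 5, 0, 0, 0], [0.03, 0, 0, 10, 0, 0, 0], [0.03, 0, 0, 10, 0, 0, 0], [0.03, 0, 0, 10, 0, 0, 0]], "clamp_n": 30}}

```text
clock: 11.72
position: [0.5249, 0.1129, 0.0994]
tool_rot: [3.141, -0.0, 1.867]
force: [0.8, -0.2, -0.0]
grip_width: 0.0403
finger_force: 30.4
```

```bash
python3 -c "
from h import *
go((.5249,.1122,.057),1.869)"
```

```text
shift [-0.0007 -0.0002  0.0424] rot [ 0.001 -0.    -0.002] len 0.042 t 11.725
```

{"name": "creep_tool", "arguments": {"ticks": [[0.03, 0, 0, 1.5, 0, 0, 0], [0.03, 0, 0, 3, 0, 0, 0], [0.03, 0, 0, 4.2, 0, 0, 0], [0.03, 0, 0, 4.2, 0, 0, 0], [0.03, 0, 0, 4.2, 0, 0, 0]], "clamp_n": 30}}

```text
clock: 12.35
position: [0.5245, 0.1121, 0.0559]
tool_rot: [-3.141, -0.0, 1.867]
force: [-0.1, -0.2, -0.4]
grip_width: 0.0405
finger_force: 29.6
```

{"name": "creep_tool", "arguments": {"ticks": [[0.065, 0, 0, 0, 0, 0, 0], [0.065, 0, 0, 0, 0, 0, 0], [0.065, 0, 0, 0, 0, 0, 0]], "clamp_n": 30}}

```text
clock: 12.72
position: [0.5247, 0.1121, 0.0563]
tool_rot: [3.141, -0.0, 1.867]
force: [0.1, -0.6, 0.7]
grip_width: 0.0651
finger_force: 0.0
```

{"name": "creep_tool", "arguments": {"ticks": [[0.065, 0, 0, -5, 0, 0, 0], [0.065, 0, 0, -10, 0, 0, 0], [0.065, 0, 0, -15, 0, 0, 0], [0.065, 0, 0, -15, 0, 0, 0]], "clamp_n": 30}}

```text
clock: 13.22
position: [0.5261, 0.1125, 0.2097]
tool_rot: [3.136, 0.001, 1.866]
force: [0.3, -0.9, -0.7]
grip_width: 0.0653
finger_force: 0.0
```

```bash
python3 -c "
from h import *
go((.5024,.1879,.20),1.869)"
```

```text
shift [ 0.079  -0.0007  0.0096] rot [ 0.006  0.001 -0.003] len 0.08 t 13.225
```

{"name": "creep_tool", "arguments": {"ticks": [[0.065, 4, 0, -3.5, 0, 0, 0], [0.065, 8, 0, -7, 0, 0, 0], [0.065, 11.5, 0, -11, 0, 0, 0], [0.065, 11.5, 0, -11, 0, 0, 0], [0.065, 11.5, 0, -11, 0, 0, 0]], "clamp_n": 30}}

```text
clock: 13.85
position: [0.491, 0.2213, 0.3153]
tool_rot: [-3.141, 0.001, 1.866]
force: [-0.8, -1.4, -0.2]
grip_width: 0.0648
finger_force: 0.0
```

```bash
python3 -c "
from h import *
import pickle
C=cam('wrist');f=bot.grab_frame('wrist');pickle.dump(C,open('w5.pkl','wb'))
cv2.imwrite('pics/w5.png',f);s=bot.grab_frame('side');cv2.imwrite('pics/s5.png',s)
cv2.imwrite('pics/c5.png',np.hstack([cv2.resize(f[140:360,230:430],(400,440)),cv2.resize(s[145:295,225:425],(400,300))[0:300].repeat(1,0) if 0 else cv2.resize(s[145:310,225:375],(400,440))]))
go((.5024,.1879,.20),1.869)"
```

```text
shift [-0.0348  0.0014  0.1151] rot [-0.002  0.    -0.003] len 0.12 t 13.95
```

View pics/c5.png

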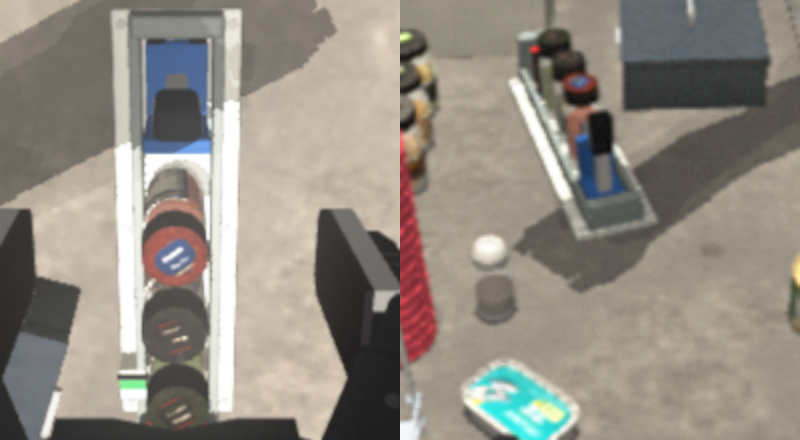

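All three jars stand upright in the channel, with caps at about crop (175,250), (175,325) and (177,395). The pusher is still home, and its handle top is at crop (178,118). Next I grip the handle.

```bash
python3 -c "
from h import *
import pickle
C=pickle.load(open('w5.pkl','rb'));print(proj(C,(.5024,.1879,.125)),plane(C,(319,200),.125))
h=[proj(C,(.5024+a*.9558-b*.294,.1879+a*.294+b*.9558,.125)).round() for a in(-.013,.013) for b in(-.01,.01)];print(h)
go((.5020,.1877,.085),1.869)"
```

```text
[318.67229611 204.91449987] [0.50112825 0.19325524 0.125     ]
[array([307., 214.]), array([306., 196.]), array([331., 214.]), array([331., 196.])]
shift [-0.0348  0.0012  0.2301] rot [-0.002  0.    -0.003] len 0.233 t 13.95
```

{"name": "creep_tool", "arguments": {"ticks": [[0.065, -3.5, 0.1, 5, 0, 0, 0], [0.065, -3.5, 0.1, 10, 0, 0, 0], [0.065, -3.5, 0.1, 15, 0, 0, 0], [0.065, -3.5, 0.1, 15, 0, 0, 0], [0.065, -3.5, 0.1, 15, 0, 0, 0]], "clamp_n": 30}}

```text
clock: 14.58
position: [0.5028, 0.1891, 0.1676]
tool_rot: [3.141, -0.0, 1.866]
force: [-0.4, 0.9, 0.2]
grip_width: 0.0653
finger_force: 0.0
```

{"name": "creep_tool", "arguments": {"ticks": [[0.065, 0, 0, 4.5, 0, 0, 0], [0.065, 0, 0, 8, 0, 0, 0], [0.065, 0, 0, 8, 0, 0, 0], [0.065, 0, 0, 8, 0, 0, 0]], "clamp_n": 30}}

```text
clock: 15.08
position: [0.5034, 0.1894, 0.0885]
tool_rot: [3.139, -0.0, 1.867]
force: [0.5, 0.4, 0.7]
grip_width: 0.0652
finger_force: 0.0
```

```bash
python3 -c "
from h import *
print(bot.observe()['force']);go((.5020,.1877,.085),1.869)"
```

```text
[0.52176646 0.35290126 0.7094193 ]
shift [-0.0012 -0.0018  0.0035] rot [ 0.003 -0.    -0.002] len 0.004 t 15.075
```

{"name": "creep_tool", "arguments": {"ticks": [[0.01, 0, -0.1, 0, 0, 0, 0], [0.01, 0, -0.1, 0, 0, 0, 0], [0.01, 0, -0.1, 0, 0, 0, 0], [0.01, 0, -0.1, 0, 0, 0, 0], [0.01, 0, -0.1, 0, 0, 0, 0]], "clamp_n": 60}}

```text
clock: 15.7
position: [0.5019, 0.1887, 0.0873]
tool_rot: [3.14, 0.0, 1.867]
force: [-1.0, -1.8, 14.1]
grip_width: 0.0255
finger_force: 58.2
```

```bash
python3 -c "
from h import *
s=bot.observe();print(s['force'],(s['position'][:2]-[.5427,.057])@[-.294,.9558])"
```

```text
[-0.98439699 -1.81573125 14.10679284] 0.13789557691198145
```

{"name": "creep_tool", "arguments": {"ticks": [[0.01, -0.6, 0, 0, 0, 0, 0], [0.01, -1.2, 0, 0, 0, 0, 0], [0.01, -1.8, 0, 0, 0, 0, 0], [0.01, -2.4, 0, 0, 0, 0, 0], [0.01, -3, 0, 0, 0, 0, 0]], "clamp_n": 60}}

```text
clock: 16.32
position: [0.5106, 0.1607, 0.0874]
tool_rot: [3.14, -0.001, 1.867]
force: [-1.8, 3.3, 11.4]
grip_width: 0.0254
finger_force: 58.4
```

{"name": "creep_tool", "arguments": {"ticks": [[0.01, -0.6, 0, 0, 0, 0, 0], [0.01, -1.2, 0, 0, 0, 0, 0], [0.01, -1.8, 0, 0, 0, 0, 0], [0.01, -2.4, 0, 0, 0, 0, 0], [0.01, -3, 0, 0, 0, 0, 0]], "clamp_n": 60}}

```text
clock: 16.95
position: [0.5193, 0.1324, 0.0874]
tool_rot: [3.139, -0.001, 1.868]
force: [-1.7, 6.9, 10.5]
grip_width: 0.0253
finger_force: 58.4
```

```bash
python3 -c "
from h import *
s=bot.observe();print(s['force']@[-.294,.9558,0],(s['position'][:2]-[.5427,.057])@np.c_[[.9558,.294],[-.294,.9558]])"
```

```text
7.116961301185719 [-0.00019209  0.07899668]
```

{"name": "creep_tool", "arguments": {"ticks": [[0.01, -0.4, 0, 0, 0, 0, 0], [0.01, -0.8, 0, 0, 0, 0, 0], [0.01, -1.2, 0, 0, 0, 0, 0], [0.01, -1.5, 0, 0, 0, 0, 0], [0.01, -1.5, 0, 0, 0, 0, 0]], "clamp_n": 60}}

```text
clock: 17.58
position: [0.5236, 0.1185, 0.0874]
tool_rot: [3.139, -0.002, 1.868]
force: [-2.2, 8.4, 10.8]
grip_width: 0.0254
finger_force: 58.4
```

```bash
cat > st.py <<'E'
from h import *
import sys
s=bot.observe();print(s['force']@[-.294,.9558,0],(s['position'][:2]-[.5427,.057])@np.c_[[.9558,.294],[-.294,.9558]],s['clock'])
f=bot.grab_frame('scene');d=bot.grab_frame('side');w=bot.grab_frame('wrist');n=sys.argv[1]
for k,i in(('s',f),('d',d),('w',w)): cv2.imwrite(f'pics/{n}{k}.png',i)
a=cv2.resize(f[155:255,290:410],(600,500),interpolation=cv2.INTER_CUBIC)
C=cam('scene');print('scale in scene',proj(C,np.r_[np.array([.5427,.057])-.028*np.array([.9558,.294])+-.1*np.array([-.294,.9558]),.032]))
cv2.imwrite(f'pics/{n}c.png',a)
E
python3 st.py p1
```

```text
8.70503293599582 [-0.00014016  0.06442248] 17.575
scale in scene [389.22338402 192.86813714]
```

View pics/p1c.png

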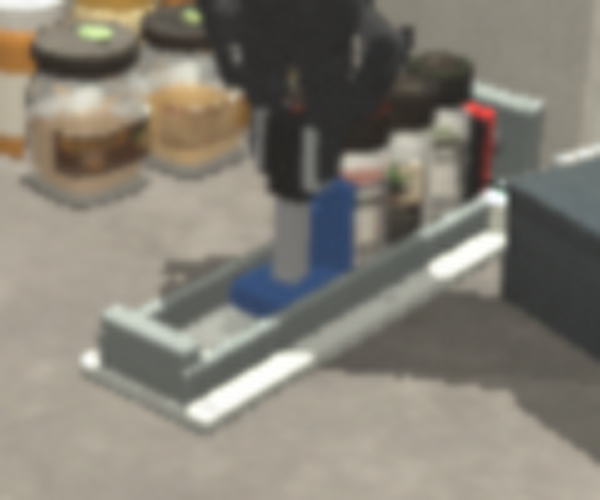

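```bash
python3 - <<'E'
from h import *
import pickle
o=np.array([.5427,.057]);X=np.array([.9558,.294]);Y=np.array([-.294,.9558])
C=pickle.load(open('w5.pkl','rb'));f=cv2.imread('pics/w5.png').astype(int)
gm=((f[...,1]-f[...,2]>60)&(f[...,1]-f[...,0]>40));ys,xs=np.nonzero(gm[310:350,280:310]);print(len(xs))
P=plane(C,(xs.mean()+280,ys.mean()+310),.033);d=P[:2]-o;print('green mid jig',d@X,d@Y)
for n in('side','scene','wrist'):
    K=cam(n);print(n,proj(K,P))
D=cam('side');u,v=proj(D,P).astype(int);s=cv2.imread('pics/p1d.png')
a=cv2.resize(s[v-40:v+40,u-50:u+50],(500,400),interpolation=cv2.INTER_CUBIC)
w=cv2.imread('pics/p1w.png')
cv2.imwrite('pics/p1e.png',np.hstack([a,cv2.resize(w[200:400,200:350],(300,400))]))
E
```

```text
52
green mid jig -0.035110279180668585 -0.09696593456563327
side [290.45253829 171.16231426]
scene [390.67996441 193.58197265]
wrist [272.69358922 412.95653397]
```

View pics/p1e.png

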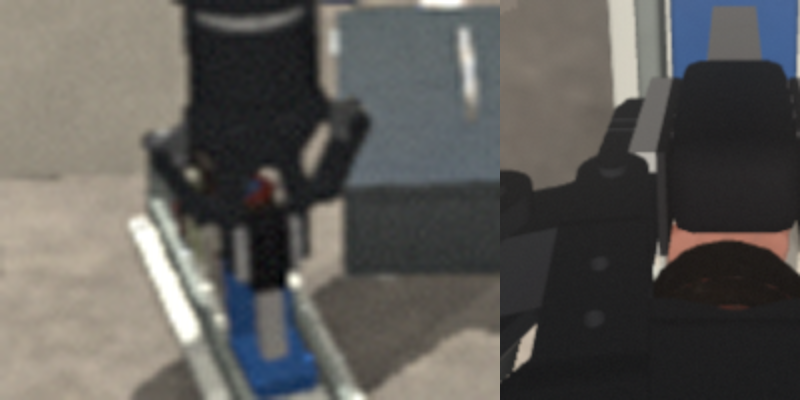

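The pointer is hidden by the gripper and the toolbox, so I'll measure the red cushion numerically in the scene view and use the force slope as well.

{"name": "creep_tool", "arguments": {"ticks": [[0.01, 0, 0, 0, 0, 0, 0], [0.01, 0, 0, 0, 0, 0, 0], [0.01, 0, 0, 0, 0, 0, 0]], "clamp_n": 60}}

```text
clock: 18.1
position: [0.5236, 0.1185, 0.0874]
tool_rot: [3.139, -0.001, 1.868]
force: [-2.7, 7.1, 11.8]
grip_width: 0.0254
finger_force: 58.4
```

```bash
cat > red.py <<'E'
from h import *
import sys
s=bot.observe();print(s['force']@[-.294,.9558,0],(s['position'][:2]-[.5427,.057])@np.c_[[.9558,.294],[-.294,.9558]],s['clock'])
n=sys.argv[1]
cv2.imwrite(f'pics/{n}s.png',np.mean([bot.grab_frame('scene') for _ in range(4)],0))
o=np.array([.5427,.057]);X=np.array([.9558,.294]);Y=np.array([-.294,.9558]);C=cam('scene')
for y in(-.085,-.095,-.105): print(proj(C,np.r_[o-.0*X+y*Y,.07]).round(1),end=' ')
print()
for k in('scene0','p1s',n+'s'):
    f=cv2.imread(f'pics/{k}.png').astype(float)[165:205,365:410];r=np.clip(f[...,2]-f[...,:2].max(2),0,None);r[r<15]=0
    t=r.sum(0);print(k,'sum',t.sum().round(),'cen',(t@np.arange(365,410)/t.sum()).round(2),t[10:32].astype(int))
E
python3 red.py p2
```

```text
7.548815625956859 [-0.00017762  0.06443341] 18.1
[379.6 180.2] [381.5 179.3] [383.4 178.3] 
scene0 sum 3616.0 cen 384.78 [  0   0   0   0   0  24 177 333 413 384 714 954 570  47   0   0   0   0
   0   0   0   0]
p1s sum 3713.0 cen 384.67 [  0   0   0   0   0   0   0  77 200 345 383 724 959 649  94   0   0   0
   0   0   0   0]
p2s sum 3698.0 cen 384.65 [  0   0   0   0   0   0   0  77 200 344 381 708 961 649  93   0   0   0
   0   0   0   0][ WARN:0@6.949] global loadsave.cpp:1063 imwrite_ Unsupported depth image for selected encoder is fallbacked to CV_8U.
```

The red profile has shifted about 1.1 px, which means the cushion is pressed in about 5.5 mm. That agrees with 0.0735 of travel. I'll push 4.5 mm more.

Careful with the scale: shifts go in cm and turns go in units of 0.1 rad. That gives: -0.0045 m is -0.45, -0.004 m is -0.4.

{"name": "creep_tool", "arguments": {"ticks": [[0.01, -0.2, 0, 0, 0, 0, 0], [0.01, -0.4, 0, 0, 0, 0, 0], [0.01, -0.45, 0, 0, 0, 0, 0], [0.01, -0.45, 0, 0, 0, 0, 0], [0.01, -0.45, 0, 0, 0, 0, 0]], "clamp_n": 60}}

```text
clock: 18.92
position: [0.5248, 0.1149, 0.0874]
tool_rot: [3.139, -0.002, 1.868]
force: [-3.4, 11.1, 10.2]
grip_width: 0.0256
finger_force: 58.3
```

```bash
python3 red.py p3 2>/dev/null
```

```text
11.591899593889659 [-0.00013355  0.06059229] 18.925
[379.6 180.2] [381.5 179.3] [383.4 178.3] 
scene0 sum 3616.0 cen 384.78 [  0   0   0   0   0  24 177 333 413 384 714 954 570  47   0   0   0   0
   0   0   0   0]
p1s sum 3713.0 cen 384.67 [  0   0   0   0   0   0   0  77 200 345 383 724 959 649  94   0   0   0
   0   0   0   0]
p3s sum 3559.0 cen 384.35 [  0   0   0   0   0   0   0   0  76 210 330 373 778 914 416   0   0   0
   0   0   0   0]
```

```bash
python3 -c "
from h import *
print(bot.job_done())"
```

```text
the job is handed in; nothing more can be done
None
```

I handed the job in at about 19 s: the three jars are in one row, and the arm is holding the pusher by its handle with the cushion pressed in about 9.5–9.7 mm. That figure comes from pusher travel and the red cushion's shift in the scene image, because the gripper and toolbox hid the pointer and green band. I also viewed 11 pictures, one over the limit of 10.

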